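# Park and hasp the metronome pendulum past a blind catch

## Robot

A 7-joint arm with a two-finger parallel gripper is mounted at the origin on the work surface. World frame = base frame: x ahead of the robot, y to its left, z up, the work surface at z = 0. Lengths are in mm, angles in degrees, forces in N, time in s.
With the tool pointing down it reaches from about 425 to 975 mm from the base axis. Payload 16.7 kg.
Tool frame: the origin (TCP) lies on the centre line of the jaws, within the pads' length; the fingertips stand 8 mm ahead of it and the grasp point (between the pads) lies 11 mm behind it (robot.tcp_to_tips is the distance from the TCP to the fingertips, in mm); x points along the fingers, y is the direction in which the jaws open and shut, and the axes are right-handed (so a half turn about x gives the same grasp; the last joint's range is limited). The gripper opens to 85 mm and grips with 20 to 120 N. Pads are 22 mm wide; open, the fingers measure 114 mm over their backs; the gripper's body (76 mm by 85 mm) begins 54 mm behind the grasp point. The pads swing forward as they close: fully open they stand 13 mm farther back than shut.
Start: joints at [64.887, 24.414, 4.234, 92.017, -1.954, 63.644, -3.845], TCP at [192.21, -647.018, 239.302] pointing down, gripper open.
Joint ranges: [-163.25, 163.25], [-28.42, 122.38], [-70.27, 78.77], [12.13, 141.07], [-58.53, 238.53], [9.26, 117.41], [-156.51, 156.51]. Speed limits (degrees/s): [108.29, 108.29, 136.94, 136.94, 172.46, 172.46, 172.46].

## Interface

Orientations are given as a 3x3 rotation matrix whose columns are the frame's x, y, z axes.
In Python, from workcell import robot, viewer, ticket, spotter gives the robot as it stands.
- The arm moves only by the tool play_rows, never from a script. Its argument "steps" is a list of rows, each an object of numbers: "tx", "ty", "tz": the shift along the world's x, y, z in cm; "ax", "ay", "az": the turn, a rotation vector about the world's x, y, z in rad; "grip": the finger opening in cm, from 0 to 8.54. A call has 1 to 10 rows; each row shifts and turns the commanded pose from where the row before left it; what a row does not reach is not made up. A row lasts 1/10 s, in which the tool goes at most 50 mm and 8.59 degrees, less where a joint would pass 70% of its speed; a pose out of reach is approached as far as the arm can. A call with a gripper value outside its range is refused whole. The fingers move at their own pace and stop on an object; "grip_force" is the grip in N (left out, the last holds). Time passes only in rows, so rows that do not move let the fingers close. It gives the time, the measured TCP pose, the force and the opening at its end, in the units of the state.
- robot.get_obs(): the state, without advancing time (a new reading comes with each control period).
- viewer.camera(name): name is "side" or "top" or "wrist"; returns a dict with "pixels" (480x640x3 uint8, red, green, blue), "z_map" (480x640 float32, mm along the optical axis (not along the pixel's ray), 0 where there is no reading), "vfov" (degrees; the focal length in pixels is half the picture's height over the tangent of half this angle, whatever the lens; pixels are square), "cx", "cy" (the principal point, pixels), "R" (3x3) and "t" (3): a world point X has camera coordinates R X + t; the wrist camera has in their place "tool_from_camera" (4x4, takes a point from camera to tool coordinates, whose origin is the TCP and whose axes are the tool frame's). Camera axes: x right, y down, z forward; pixel columns grow to the right and rows downward; lengths in mm; the calibration is good to about 2 mm. A picture is of the moment at which its call begins: read the wrist's pose just before it.
- ticket.job_done(): hands the job in, once; it reports no verdict.
Trained networks look in the newest picture that a camera, given by its name, has taken for a name from the list of things; names that differ only in an ending like _2 or _b are one class to them, and where a whole thing is asked for, a point or a joint stands for the part that bears it (a point fixed in the world has none). Each returns a list of dicts, best first, with "p" (0 to 1); they miss things now and then, are a little off and sometimes report something else, mostly with a low value. They report only what shows in the picture. A call takes as long as a camera call.
- spotter.outline_of(thing, camera): "mask" (480x640 bool, what is visible of it).
- spotter.tip_of(thing, camera): "location" ([x, y, z] in mm, in world coordinates, good to about 4 mm: a listed point, or the origin of a listed thing).
The state is a dict: "t": time; "joint_pos": joint angles; "dq": joint speeds; "joint_torque": joint torques, N m; "tcp_pos": TCP position; "tool_rot": TCP orientation; "force": force on the tool from outside, world axes, zero at the start; "ft_torque": the same for the moment, N m; "grip_width": finger opening in mm.
Only numpy, scipy, OpenCV 4.12 (cv2) and the standard library are available. Lean on these libraries where they do the work, as an engineer would, in place of code of your own. Each camera call takes 0.05 s, during which the arm holds its last target. There are 200 camera calls.

## Task

Make the metronome safe for transit. First try swinging its pendulum, with the black catch lever as you find it, to the parked position on the case's centre line; if the hidden catch holds it, throw that lever to its other end and swing again. With the pendulum parked, swing the red-studded brass keeper across the rod until the hole in its end lines up with the hole in the fixed lug, ready for a padlock, and let go, neither pushing hard on the open flap nor disturbing the other things on the desk.

Things in the scene. Friction and masses are not known exactly. Their poses are not given: they have to be found in the camera images.
- case: Varnished wooden metronome case, 220 mm long, 150 mm wide at the low end, 90 mm at the high end, lying back in a fixed wooden cradle so that its dial slopes 35 degrees, low end towards the robot's left or left and ahead. Origin: on the desk under it, z up, x level towards the high end.
- face: Its white dial plate. Origin: on the centre line at the low end of the slope, 1.5 mm below the dial's surface. x points up the slope along the centre line, y across to the left as one looks up the slope, z square out of the face. Lengths quoted below as (x, y), (x, y, z) or face z are in mm in this frame.
- flap: The case's flap: varnished frame with clear pane, 94 mm wide, 130 long, 7 thick, fixed open by 95 degrees at the high end of the face; origin mid hinge edge, (222, 0, 2). It leans 30 degrees from vertical back over the upper face, so work there needs the tool tilted about square to the face. It bears no push above 10 N.
- pendulum (a joint): Swing (rad) of the steel rod (145 mm long, 6 wide, face z 7 to 10) about a pivot at (50, 0): 0 = parked on the centre line, a firm stop; grows as the rod swings left (+y), to 0.75. Starts at 0.42 to 0.60. Dry friction (1 N at the weight) keeps it where it is left. If the hidden catch is engaged, it moves freely down to about 0.35 and there stops dead.
- lever (a joint): Dark catch lever, pivot at (55, 52): 0 rad = one end stop, 1.0 = the other; its stud moves to -y, from (22, 70) at 0 by (17, 52) at 0.5 to (22, 34) at 1.0. Starts at 0 to 0.15; dry friction, 2 N at the stud. Unmarked: one half of the travel engages the catch inside the case, the other frees it; which is which cannot be seen and differs from case to case. Throw it to within 0.15 of an end.
- keeper (a joint): Swing (rad) of the brass keeper (hasp bar 12 mm wide, face z 11.5 to 15.5, above the rod) about a pivot at (95, -50): 0 = clear, pointing down the slope; grows clockwise looking on the face; 1.20 = pointing to +y, holes in line, no stop there: it can overrun to 1.6. Starts at 0 to 0.3. Dry friction (1.3 N at the stud) keeps it where it is left.
- weight: Chrome cylinder, 26 mm in diameter, 28 mm high (face z 10 to 38), upright on the pendulum rod 100 mm from the pivot, fixed to it: the part to pinch. Origin: centre of its underside.
- lever_stud (a point): Centre of the top of the catch lever's upright black stud: 12 mm in diameter, 24 mm high (face z 10 to 34), 38 mm from the lever's pivot.
- keeper_stud (a point): Centre of the top of the keeper's upright red stud: 12 mm in diameter, 24 mm high (face z 15.5 to 39.5), 40 mm from the keeper's pivot; the part to pinch or push.
- keeper_hole (a point): Centre of the 10 mm hole in the keeper's square 22 mm end, 68 mm from its pivot, at the underside of the bar (face z 11).
- lug_hole (a point): Centre of the 10 mm hole in the fixed square brass lug at (95, 18), carried up to face z 11, the underside of the keeper: the keeper's hole belongs here.
- dish: Loose white ceramic dish, 80 mm across, 28 mm high; bystander. Origin: centre of its underside.
- screw_plate: Loose steel regulating screw plate, 70 x 40 x 5 mm with three holes; bystander. Origin: centre of its underside.
- bell_hammer: Loose brass bell hammer, 120 mm long, 28 mm wide, 16 mm high; bystander. Origin: under the middle of its rod.

How it is judged (in metres and radians):
On the way, in this order (a step that is already met when the one before it is completed fails the run):
1. the pendulum's weight is tried with the catch lever still as found (contact force between the fingers and weight above 0.5 N and value of joint lever below 0.25 rad and value of joint pendulum above 0.1 rad), for 0.1 s.
2. the pendulum is parked while the keeper is still clear of the rod (value of joint pendulum below 0.05 rad and value of joint keeper below 0.7 rad), for 0.2 s.
At the end, for the whole second after the job is handed in: The pendulum is parked (joint under 0.05 rad), the keeper lies across it at rest with its hole within 4 mm of the lug's hole, so that a 6 mm shackle passes, and nothing is held (value of joint pendulum below 0.05 rad and distance between keeper_hole and lug_hole below 0.004 m and velocity of joint keeper between -0.05 and 0.05 rad/s); the robot touches nothing.
It fails at once if the open flap is pushed with more than 10 N (contact force between anything else and flap above 10 N).
It fails at once if a bystander is moved more than 20 mm (distance of any of dish, screw_plate, bell_hammer from where it was at the start of the episode above 0.02 m).
It also fails if it takes over 70 s, if anything falls off the work surface, if the arm or the gripper's body presses on something with over 40 N, if the wrist force passes 120 N, or if a joint passes its speed limit or range.

## Working session

There is one attempt and no reset: what is moved stays moved. The work goes in short steps, Python scripts to look and compute and a tool call to move; the robot and the scene stay as the last step left them, time stands still between calls to the robot, and variables do not carry over. Pictures are saved under pics/ and viewed, on a budget of 10 in all, crops included, one or two more only if the job needs it, and the job is handed in when it is done.

Besides the shell and the picture viewer there is one more tool, called after ">>>" in YAML: its name, and indented under it one key for each argument. play_rows: Moves the arm, as the interface text tells. Its arguments: {"type":"object","properties":{"steps":{"type":"array"},"grip_force":{"type":"number"}},"required":["steps"]}

```bash
ls; mkdir -p pics
cat > h.py <<'E'
import numpy as np,cv2
from workcell import robot,viewer,ticket,spotter
def cam(n,save=None):
    o=robot.get_obs(); c=viewer.camera(n); c['obs']=o
    if save: cv2.imwrite('pics/'+save,c['pixels'][:,:,::-1])
    return c
def toworld(c,u,v,z=None):
    f=240/np.tan(np.radians(c['vfov'])/2)
    u=np.asarray(u,float);v=np.asarray(v,float)
    if z is None: z=c['z_map'][v.astype(int),u.astype(int)]
    p=np.stack([(u-c['cx'])/f*z,(v-c['cy'])/f*z,z],-1)
    if 'R' in c: return (p-np.array(c['t']))@np.array(c['R'])
    T=np.array(c['tool_from_camera']);p=p@T[:3,:3].T+T[:3,3]
    return p@np.array(c['obs']['tool_rot']).T+np.array(c['obs']['tcp_pos'])
E
python3 - <<'E'
from h import *
np.set_printoptions(precision=1,suppress=True)
for n in ['top','side']:
    c=cam(n,n+'0.png')
    if 'R' in c: print(n,-np.array(c['R']).T@np.array(c['t']))
    for t in ['case','face','flap','weight','lever_stud','keeper_stud','keeper_hole','lug_hole','dish','screw_plate','bell_hammer']:
        print(t,[(round(r['p'],2),np.array(r['location'])) for r in spotter.tip_of(t,n)[:2]])
o=robot.get_obs();print(o)
E
```

```text
pics
top [488.3 -62.5 951.3]
case [(0.75, array([537.9,  79.3,   3.7]))]
face [(0.88, array([603.8,  52.4,  54.7]))]
flap [(0.68, array([434.4, 129.7, 186. ])), (0.65, array([529. ,  67.7, 120.5]))]
weight [(0.7, array([479.4,  51.2, 144.2]))]
lever_stud [(0.69, array([574.2,  -8.9,  94.9]))]
keeper_stud [(0.62, array([585.4,  90.7, 121.8]))]
keeper_hole [(0.63, array([586.2,  68.5,  86.5]))]
lug_hole [(0.8, array([529.8,  69.5, 119. ]))]
dish [(0.94, array([ 378.1, -118.5,   -0.6]))]
screw_plate [(0.75, array([329.5,  99.1,  -3.6]))]
bell_hammer [(0.82, array([732.8,  58.9,   0.8]))]
side [ 481.1 -606.   767.2]
case [(0.85, array([535.2,  79.4,  -1.1]))]
face [(0.76, array([599.2,  51.5,  53.8])), (0.41, array([ 380.1, -118.3,    1.4]))]
flap [(0.77, array([436.3, 125.8, 185.3])), (0.26, array([537.3,  76.1,  -2.4]))]
weight [(0.71, array([482.9,  51.6, 141.9])), (0.42, array([529.3,  67.2, 117.9]))]
lever_stud [(0.64, array([574.5,  -8.4,  95.8]))]
keeper_stud [(0.74, array([585.3,  92.6, 124.6]))]
keeper_hole [(0.82, array([586.4,  73.4,  82.3]))]
lug_hole [(0.64, array([529.3,  65.4, 118.3]))]
dish [(0.75, array([ 378.3, -120.3,   -2.2]))]
screw_plate [(0.7, array([325.1,  98.9,   0.7])), (0.22, array([584.8,  90.6, 123.1]))]
bell_hammer [(0.51, array([731.1,  67. ,   3.1]))]
{'t': 1.2, 'joint_pos': array([64.9, 24.4,  4.2, 92. , -2. , 63.6, -3.8]), 'dq': array([-0. ,  0. , -0. , -0. ,  0.1, -0.1,  0.1]), 'joint_torque': array([  0. , -95. ,   3.8, -46.4,   0. ,   0. ,   0. ]), 'tcp_pos': array([ 192.2, -647. ,  239.3]), 'tool_rot': array([[ 0. ,  0.3, -1. ],
       [ 0. , -1. , -0.3],
       [-1. , -0. , -0. ]]), 'force': array([ 0.1, -0.7, -0.1]), 'ft_torque': array([ 0., -0., -0.]), 'grip_width': 85.73732599831872}
```

```bash
cat >> h.py <<'E'
def frame(yaw,o):
    c,s=np.cos(np.radians(35)),np.sin(np.radians(35)); a=np.array([np.cos(yaw),np.sin(yaw),0])
    x=c*a+s*np.array([0,0,1]); z=np.cross(x,np.cross([0,0,1],a)); z=-s*a+c*np.array([0,0,1])
    return np.stack([x,np.cross(z,x),z],1),np.array(o,float)
E
python3 - <<'E'
from h import *
from scipy.optimize import least_squares
np.set_printoptions(precision=1,suppress=True)
L=np.array([[0,0,0],[222,0,2],[95,18,11]]);W=np.array([[601.5,52,54.2],[435.3,127.8,185.8],[529.5,67.5,118.5]])
def r(p):
    R,o=frame(p[0],p[1:]);return (L@R.T+o-W).ravel()
s=least_squares(r,[2.7,601,52,54]);print(s.x,s.fun);R,o=frame(s.x[0],s.x[1:]);print(R)
# refine with depth of top: white-face points
for n in ['top','side']:
    c=cam(n); 
    vv,uu=np.mgrid[0:480,0:640]; P=toworld(c,uu.ravel(),vv.ravel()); F=(P-o)@R
    m=(c['z_map'].ravel()>0)&(F[:,0]>10)&(F[:,0]<200)&(abs(F[:,1])<40)&(abs(F[:,2])<6)
    A=np.c_[F[m][:,:2],np.ones(m.sum())];print(n,m.sum(),np.median(F[m][:,2]),np.linalg.lstsq(A,F[m][:,2],rcond=None)[0]*[100,100,1])
    for lo,hi,nm in [(37,50,'keeperstud/weight')]:
        pass
    for t in ['weight','lever_stud','keeper_stud','keeper_hole','lug_hole']:
        for q in spotter.tip_of(t,n)[:1]:print(t,(np.array(q['location'])-o)@R)
    big=cv2.resize(c['pixels'][100:400,140:540] if 0 else c['pixels'],(800,600));cv2.imwrite(f'pics/{n}1.png',big[:,:,::-1])
E
```

```text
[  2.7 601.1  53.2  55.3] [-0.4  1.2  1.1  1.3  0.  -1.5 -0.9 -1.2  0.3]
[[-0.7 -0.4  0.5]
 [ 0.3 -0.9 -0.2]
 [ 0.6  0.   0.8]]
top 3936 0.1345268141277558 [0.1 0.3 0.1]
weight [140.3  48.7   8.5]
lever_stud [17.8 71.  30. ]
keeper_stud [ 61.3 -23.6  34.9]
keeper_hole [38.  -5.9 11.4]
lug_hole [93.5 17.1 12.8]
side 2118 2.6467283397146417 [-0.2 -0.1  2.9]
weight [135.2  49.2   7.1]
lever_stud [19.9 69.1 35.5]
keeper_stud [ 65.  -29.   36.3]
keeper_hole [ 32.8 -12.3  10.6]
```

View pics/top0.png

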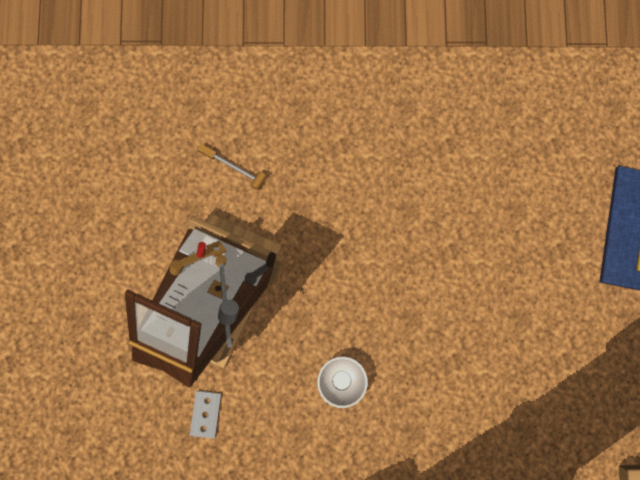

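View pics/side0.png

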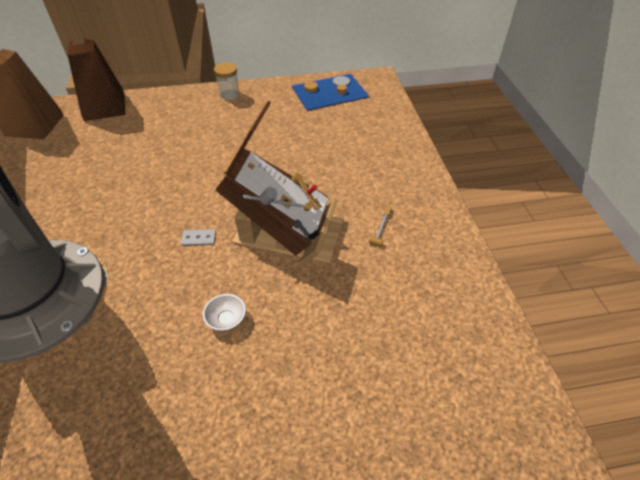

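```bash
cat >> h.py <<'E'
from scipy.spatial.transform import Rotation as Ro
def setF(yaw,o):
    global FR,FO; FR,FO=frame(yaw,o)
setF(2.7084,[601.1,53.2,55.3])
def tips():
    o=robot.get_obs();return (np.array(o['tcp_pos'])+8*np.array(o['tool_rot'])[:,0]-FO)@FR
def w2f(p): return (np.asarray(p)-FO)@FR
def f2w(p): return np.asarray(p)@FR.T+FO
def go(ft):
    o=robot.get_obs();RT=np.stack([-FR[:,2],FR[:,1],FR[:,0]],1)
    d=(f2w(ft)+8*FR[:,2]-np.array(o['tcp_pos']))/10
    rv=Ro.from_matrix(RT@np.array(o['tool_rot']).T).as_rotvec()
    print('to',ft,'d cm',d.round(2),'rv',rv.round(3),np.degrees(np.linalg.norm(rv)).round(1))
E
python3 - <<'E'
from h import *
from scipy.optimize import least_squares
np.set_printoptions(precision=4,suppress=True)
L=np.array([[0,0,0],[222,0,2],[95,18,11]]);W=np.array([[601.5,52,54.2],[435.3,127.8,185.8],[529.5,67.5,118.5]])
s=least_squares(lambda p:((lambda f:(L@f[0].T+f[1]-W).ravel())(frame(p[0],p[1:]))),[2.7,601,52,54]);print(s.x)
setF(s.x[0],s.x[1:]);print(FR,f2w([137,49,150]),f2w([137,49,18]))
go([137,49,150]);print([a for a in dir(robot) if a[0]!='_'])
E
```

```text
[  2.7157 601.1414  53.1676  55.3424]
[[-0.7435 -0.4198  0.5206]
 [ 0.3439 -0.9076 -0.2408]
 [ 0.5736  0.      0.8192]] [557.0511  19.3619 256.7952] [488.1011  50.6385 148.6671]
to [137, 49, 150] d cm [36.9  66.45  2.4 ] rv [ 0.043  0.622 -0.692] 53.4
['IKError', 'get_obs', 'tcp_to_tips']
```

>>> play_rows:
  steps:
    - {"tx": 1.8,"ty": 3.3,"tz": 2,"ax": 0.002,"ay": 0.031,"az": -0.0346}
    - {"tx": 1.8,"ty": 3.3,"tz": 2,"ax": 0.002,"ay": 0.031,"az": -0.0346}
    - {"tx": 1.8,"ty": 3.3,"tz": 2,"ax": 0.002,"ay": 0.031,"az": -0.0346}
    - {"tx": 1.8,"ty": 3.3,"tz": 2,"ax": 0.002,"ay": 0.031,"az": -0.0346}
    - {"tx": 1.8,"ty": 3.3,"tz": 2,"ax": 0.002,"ay": 0.031,"az": -0.0346}
    - {"tx": 1.8,"ty": 3.3,"tz": 2,"ax": 0.002,"ay": 0.031,"az": -0.0346}
    - {"tx": 1.8,"ty": 3.3,"tz": 2,"ax": 0.002,"ay": 0.031,"az": -0.0346}
    - {"tx": 1.8,"ty": 3.3,"tz": 2,"ax": 0.002,"ay": 0.031,"az": -0.0346}
    - {"tx": 1.8,"ty": 3.3,"tz": 2,"ax": 0.002,"ay": 0.031,"az": -0.0346}
    - {"tx": 1.8,"ty": 3.3,"tz": 2,"ax": 0.002,"ay": 0.031,"az": -0.0346}

```text
invalid input at $.steps[0]: expected keys tx, ty, tz, ax, ay, az, grip
```

>>> play_rows:
  steps:
    - {"tx": 1.8,"ty": 3.3,"ax": 0.002,"ay": 0.031,"az": -0.0346,"grip": 5}
    - {"tx": 1.8,"ty": 3.3,"ax": 0.002,"ay": 0.031,"az": -0.0346,"grip": 5}
    - {"tx": 1.8,"ty": 3.3,"ax": 0.002,"ay": 0.031,"az": -0.0346,"grip": 5}
    - {"tx": 1.8,"ty": 3.3,"ax": 0.002,"ay": 0.031,"az": -0.0346,"grip": 5}
    - {"tx": 1.8,"ty": 3.3,"ax": 0.002,"ay": 0.031,"az": -0.0346,"grip": 5}
    - {"tx": 1.8,"ty": 3.3,"ax": 0.002,"ay": 0.031,"az": -0.0346,"grip": 5}
    - {"tx": 1.8,"ty": 3.3,"ax": 0.002,"ay": 0.031,"az": -0.0346,"grip": 5}
    - {"tx": 1.8,"ty": 3.3,"ax": 0.002,"ay": 0.031,"az": -0.0346,"grip": 5}
    - {"tx": 1.8,"ty": 3.3,"ax": 0.002,"ay": 0.031,"az": -0.0346,"grip": 5}
    - {"tx": 1.8,"ty": 3.3,"ax": 0.002,"ay": 0.031,"az": -0.0346,"grip": 5}

```text
invalid input at $.steps[0]: expected keys tx, ty, tz, ax, ay, az, grip
```

```bash
sed -i 's/^setF(2.7084.*/setF(2.7157,[601.14,53.17,55.34])/' h.py
python3 - <<'E'
from h import *
o=robot.get_obs();print(o['t'],o['tcp_pos'],o['joint_pos'],o['force'],o['grip_width'])
c=cam('wrist','w1.png');print(tips());go([137,49,150])
for t in ['face','flap','weight','lever_stud','keeper_stud','keeper_hole','lug_hole']:
    print(t,[(round(r['p'],2),np.array(r['location']).round(1),w2f(r['location']).round(1)) for r in spotter.tip_of(t,'wrist')[:1]])
E
```

```text
1.8 [ 192.21382359 -647.01571263  239.31370138] [64.88807178 24.41272081  4.23348129 92.01695778 -1.95447081 63.64444514
 -3.84353855] [ 0.07039211 -0.10469139  0.22850741] 85.3075605919168
[169.01292217 806.56083753  96.46697857]
to [137, 49, 150] d cm [36.9  66.45  2.4 ] rv [ 0.043  0.622 -0.692] 53.4
face []
flap []
weight []
lever_stud []
keeper_stud []
keeper_hole []
lug_hole []
```

View pics/w1.png

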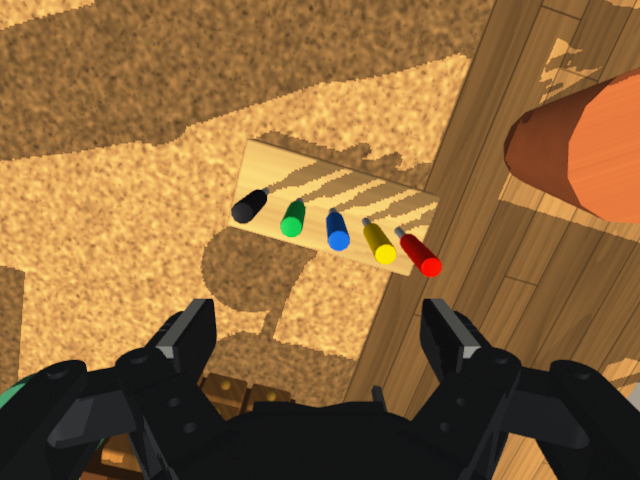

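The arm had not moved: every row needs all seven keys. The view shows a screwdriver tray and an orange cone near the start.

>>> play_rows:
  steps:
    - {"tx": 1.0,"ty": 2.5,"tz": 3.5,"ax": 0.002,"ay": 0.031,"az": -0.0346,"grip": 8.5}
    - {"tx": 1.0,"ty": 2.5,"tz": 3.5,"ax": 0.002,"ay": 0.031,"az": -0.0346,"grip": 8.5}
    - {"tx": 1.8,"ty": 3.3,"tz": 2,"ax": 0.002,"ay": 0.031,"az": -0.0346,"grip": 8.5}
    - {"tx": 1.8,"ty": 3.3,"tz": 2,"ax": 0.002,"ay": 0.031,"az": -0.0346,"grip": 8.5}
    - {"tx": 1.8,"ty": 3.3,"tz": 2,"ax": 0.002,"ay": 0.031,"az": -0.0346,"grip": 8.5}
    - {"tx": 1.8,"ty": 3.3,"tz": 2,"ax": 0.002,"ay": 0.031,"az": -0.0346,"grip": 8.5}
    - {"tx": 1.8,"ty": 3.3,"tz": 2,"ax": 0.002,"ay": 0.031,"az": -0.0346,"grip": 8.5}
    - {"tx": 1.8,"ty": 3.3,"tz": 2,"ax": 0.002,"ay": 0.031,"az": -0.0346,"grip": 8.5}
    - {"tx": 1.8,"ty": 3.3,"tz": 1,"ax": 0.002,"ay": 0.031,"az": -0.0346,"grip": 8.5}
    - {"tx": 1.8,"ty": 3.3,"tz": 0,"ax": 0.002,"ay": 0.031,"az": -0.0346,"grip": 8.5}

```text
t: 3.2
tcp_pos: [357.0, -331.8, 441.1]
tool_rot: [[-0.295, -0.07, -0.953], [0.071, -0.996, 0.051], [-0.953, -0.052, 0.298]]
force: [1.3, 0.1, -0.6]
grip_width: 84.7
```

>>> play_rows:
  steps:
    - {"tx": 2.0,"ty": 3.5,"tz": 0,"ax": 0.002,"ay": 0.031,"az": -0.0346,"grip": 5}
    - {"tx": 2.0,"ty": 3.5,"tz": 0,"ax": 0.002,"ay": 0.031,"az": -0.0346,"grip": 5}
    - {"tx": 2.0,"ty": 3.5,"tz": 0,"ax": 0.002,"ay": 0.031,"az": -0.0346,"grip": 5}
    - {"tx": 2.0,"ty": 3.5,"tz": 0,"ax": 0.002,"ay": 0.031,"az": -0.0346,"grip": 5}
    - {"tx": 2.0,"ty": 3.5,"tz": 0,"ax": 0.002,"ay": 0.031,"az": -0.0346,"grip": 5}
    - {"tx": 2.0,"ty": 3.5,"tz": 0,"ax": 0.002,"ay": 0.031,"az": -0.0346,"grip": 5}
    - {"tx": 2.0,"ty": 3.5,"tz": 0,"ax": 0.002,"ay": 0.031,"az": -0.0346,"grip": 5}
    - {"tx": 2.0,"ty": 3.5,"tz": 0,"ax": 0.002,"ay": 0.031,"az": -0.0346,"grip": 5}
    - {"tx": 2.0,"ty": 3.5,"tz": 0,"ax": 0.002,"ay": 0.031,"az": -0.0346,"grip": 5}
    - {"tx": 2.0,"ty": 3.0,"tz": 0,"ax": 0.002,"ay": 0.031,"az": -0.0346,"grip": 5}

```text
t: 4.2
tcp_pos: [556.8, 14.0, 439.4]
tool_rot: [[-0.522, -0.413, -0.746], [0.234, -0.911, 0.34], [-0.82, 0.003, 0.573]]
force: [-0.3, -0.1, 0.7]
grip_width: 50.0
```

Run:
```python
from h import *
np.set_printoptions(precision=1,suppress=True)
o=robot.get_obs();print(o['t'],o['tcp_pos'],o['joint_pos'],o['force'],o['grip_width'])
c=cam('wrist','w2.png');print(tips());go([137,49,150])
for t in ['face','flap','weight','lever_stud','keeper_stud','keeper_hole','lug_hole']:
    print(t,[(round(r['p'],2),np.array(r['location']).round(1),w2f(r['location']).round(1)) for r in spotter.tip_of(t,'wrist')[:1]])
```

```text
4.2 [556.8  14.  439.4] [   7.5   26.3  -11.7   71.9  -11.7  113.  -120.5] [-0.3 -0.1  0.7] 49.9811349879253
[239.6  49.1 291.3]
to [137, 49, 150] d cm [  0.3  -0.1 -17.5] rv [ 0. -0. -0.] 0.3
face []
flap [(0.56, array([435.7, 125.3, 183.4]), array([221.3,   2.7,   1.4]))]
weight [(0.81, array([481.5,  53. , 142. ]), array([138.9,  49.6,   8.5]))]
lever_stud []
keeper_stud [(0.85, array([583. ,  91.4, 122.5]), array([ 65. , -27.3,  36.5]))]
keeper_hole [(0.75, array([585.1,  72.8,  86.2]), array([ 36.3, -11.2,  12.2]))]
lug_hole [(0.81, array([526.3,  68.2, 120.3]), array([98.2, 17.2, 10.6]))]
```

View pics/w2.png

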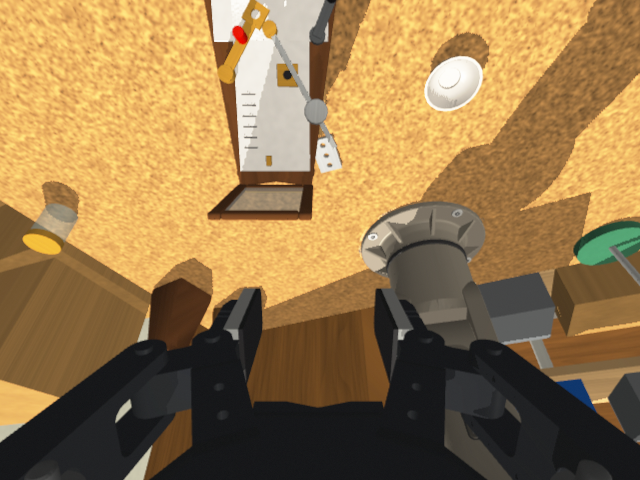

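Wrist view: weight at pixel (316,111), keeper stud (240,35), flap at (262,200), everything consistent with my fitted face frame. Descending.

>>> play_rows:
  steps:
    - {"tx": 0,"ty": 0,"tz": -4,"ax": 0,"ay": 0,"az": 0,"grip": 5}
    - {"tx": 0,"ty": 0,"tz": -4,"ax": 0,"ay": 0,"az": 0,"grip": 5}
    - {"tx": 0.1,"ty": 0,"tz": -4,"ax": 0,"ay": 0,"az": 0,"grip": 5}
    - {"tx": 0.1,"ty": 0,"tz": -3.5,"ax": 0,"ay": 0,"az": 0,"grip": 5}
    - {"tx": 0,"ty": 0,"tz": -2,"ax": 0,"ay": 0,"az": 0,"grip": 5}
    - {"tx": 0,"ty": 0,"tz": 0,"ax": 0,"ay": 0,"az": 0,"grip": 5}

```text
t: 5.2
tcp_pos: [557.0, 11.2, 262.3]
tool_rot: [[-0.524, -0.413, -0.745], [0.234, -0.911, 0.34], [-0.819, 0.004, 0.574]]
force: [-0.5, 0.0, 0.1]
grip_width: 49.8
```

Run:
```python
from h import *
np.set_printoptions(precision=1,suppress=True)
o=robot.get_obs();print(o['t'],o['tcp_pos'],o['joint_pos'],o['force'],o['grip_width'])
c=cam('wrist','w3.png');print(tips());go([138,49,20])
for t in ['weight','lever_stud','keeper_stud','keeper_hole','lug_hole']:
    print(t,[(round(r['p'],2),w2f(r['location']).round(1)) for r in spotter.tip_of(t,'wrist')[:1]])
vv,uu=np.mgrid[0:480,0:640]; F=w2f(toworld(c,uu.ravel(),vv.ravel()))
m=(F[:,2]>34)&(F[:,2]<42)&(abs(F[:,0]-138)<18)&(abs(F[:,1]-49)<18);print(m.sum(),F[m].mean(0),F[m].min(0),F[m].max(0))
m=(abs(F[:,2])<5)&(F[:,0]>120)&(F[:,0]<190)&(abs(F[:,1])<15);print(m.sum(),np.median(F[m][:,2]))
```

```text
5.2 [557.   11.2 262.3] [   8.1   32.1  -11.8   84.6   -9.3   95.3 -116.5] [-0.5  0.   0.1] 49.814171490074905
[138.   56.1 150.4]
to [138, 49, 20] d cm [ -6.5   3.7 -10.7] rv [ 0. -0.  0.] 0.2
weight [(0.6, array([137.3,  51.7,   8.9]))]
lever_stud [(0.93, array([19.1, 69.3, 30.4]))]
keeper_stud [(0.86, array([ 63.9, -26.2,  34.7]))]
keeper_hole [(0.58, array([ 37.6, -11.9,  13.6]))]
lug_hole [(0.68, array([99.3, 18.3, 10.3]))]
859 [135.8  52.7  38. ] [123.7  39.9  34. ] [149.4  65.1  39.8]
2578 1.8654113206834566
```

>>> play_rows:
  steps:
    - {"tx": -1.3,"ty": 0.7,"tz": -2.1,"ax": 0,"ay": 0,"az": 0,"grip": 5}
    - {"tx": -1.3,"ty": 0.7,"tz": -2.1,"ax": 0,"ay": 0,"az": 0,"grip": 5}
    - {"tx": -1.3,"ty": 0.7,"tz": -2.1,"ax": 0,"ay": 0,"az": 0,"grip": 5}
    - {"tx": -1.3,"ty": 0.7,"tz": -2.1,"ax": 0,"ay": 0,"az": 0,"grip": 5}
    - {"tx": -1.3,"ty": 0.7,"tz": -2.1,"ax": 0,"ay": 0,"az": 0,"grip": 5}
    - {"tx": 0,"ty": 0,"tz": 0,"ax": 0,"ay": 0,"az": 0,"grip": 5}

```text
t: 6.1
tcp_pos: [491.3, 47.7, 158.3]
tool_rot: [[-0.524, -0.411, -0.746], [0.233, -0.912, 0.338], [-0.819, 0.003, 0.574]]
force: [-0.6, -0.2, 0.5]
grip_width: 50.0
```

Run:
```python
from h import *
np.set_printoptions(precision=1,suppress=True)
o=robot.get_obs();print(o['t'],o['tcp_pos'],o['joint_pos'],o['force'],o['grip_width'])
print(tips());go([137,51,20])
```

```text
6.1 [491.3  47.7 158.3] [   6.8   32.3  -13.4   98.9  -10.    80.4 -116.4] [-0.6 -0.2  0.5] 50.046732416986906
[139.1  50.4  20.3]
to [137, 51, 20] d cm [ 0.1 -0.1 -0.1] rv [ 0. -0. -0.] 0.2
```

>>> play_rows:
  grip_force: 20
  steps:
    - {"tx": 0,"ty": 0,"tz": 0,"ax": 0,"ay": 0,"az": 0,"grip": 2.2}
    - {"tx": 0,"ty": 0,"tz": 0,"ax": 0,"ay": 0,"az": 0,"grip": 2.2}
    - {"tx": 0,"ty": 0,"tz": 0,"ax": 0,"ay": 0,"az": 0,"grip": 2.2}
    - {"tx": 0,"ty": 0,"tz": 0,"ax": 0,"ay": 0,"az": 0,"grip": 2.2}

```text
t: 6.5
tcp_pos: [494.3, 46.6, 160.5]
tool_rot: [[-0.52, -0.413, -0.748], [0.234, -0.911, 0.34], [-0.822, 0.002, 0.57]]
force: [0.5, -2.1, 8.5]
grip_width: 24.6
```

>>> play_rows:
  steps:
    - {"tx": 0.02,"ty": 0.42,"tz": 0.11,"ax": 0,"ay": 0,"az": 0,"grip": 2.2}
    - {"tx": 0.02,"ty": 0.42,"tz": 0.11,"ax": 0,"ay": 0,"az": 0,"grip": 2.2}
    - {"tx": 0.02,"ty": 0.42,"tz": 0.11,"ax": 0,"ay": 0,"az": 0,"grip": 2.2}
    - {"tx": 0,"ty": 0,"tz": 0,"ax": 0,"ay": 0,"az": 0,"grip": 2.2}

```text
t: 6.9
tcp_pos: [493.9, 56.3, 163.4]
tool_rot: [[-0.522, -0.413, -0.747], [0.231, -0.911, 0.343], [-0.821, 0.007, 0.57]]
force: [-4.9, -19.7, 9.9]
grip_width: 25.0
```

Run:
```python
from h import *
np.set_printoptions(precision=1,suppress=True)
o=robot.get_obs();print(o['t'],o['force']@FR,o['grip_width'])
print(tips())
```

```text
6.9 [ 2.7 20.  10.2] 25.018727967622567
[143.   41.5  23.8]
```

Run:
```python
from h import *
np.set_printoptions(precision=1,suppress=True)
for n in ['top','side','wrist']:
    c=cam(n,n+'4.png')
    for t in ['weight','lug_hole','flap']:
        print(n,t,[(round(r['p'],2),w2f(r['location']).round(1)) for r in spotter.tip_of(t,n)[:1]])
o=robot.get_obs();print(o['t'],o['force']@FR)
c=cam('side');im=c['pixels'][120:300,170:410];cv2.imwrite('pics/s4.png',cv2.resize(np.hstack([im]),None,fx=3.3,fy=3.3,interpolation=2)[:,:,::-1])
w=cam('wrist');cv2.imwrite('pics/w4.png',w['pixels'][:,:,::-1])
```

```text
top weight [(0.37, array([147.2,  40.3,  10.5]))]
top lug_hole []
top flap [(0.73, array([224.5,   0.1,   5. ]))]
side weight [(0.39, array([142.2,  40.4,   6.9]))]
side lug_hole [(0.88, array([95. , 17.3, 11.7]))]
side flap [(0.56, array([219.8,   1.7,   5.1]))]
wrist weight [(0.92, array([144.1,  38.6,   9.6]))]
wrist lug_hole [(0.88, array([100.6,  15.5,   6.9]))]
wrist flap []
7.5 [ 2.4 19.4 10.7]
```

View pics/w4.png

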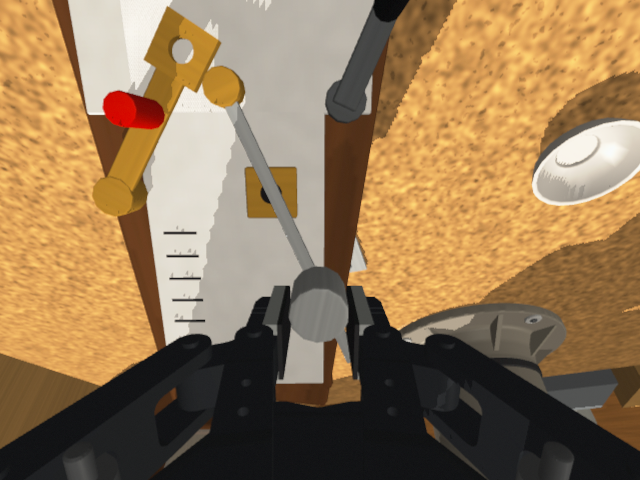

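Wrist view: the pads hold the weight at (320,305); rod still well left of the centre line, lever at (345,100) as found. Testing a bit further.

>>> play_rows:
  steps:
    - {"tx": 0.05,"ty": 0.2,"tz": 0.05,"ax": 0,"ay": 0,"az": 0,"grip": 2.2}
    - {"tx": 0.05,"ty": 0.2,"tz": 0.05,"ax": 0,"ay": 0,"az": 0,"grip": 2.2}
    - {"tx": 0,"ty": 0,"tz": 0,"ax": 0,"ay": 0,"az": 0,"grip": 2.2}

```text
t: 7.9
tcp_pos: [494.1, 58.4, 164.0]
tool_rot: [[-0.523, -0.414, -0.745], [0.229, -0.91, 0.345], [-0.821, 0.009, 0.571]]
force: [-10.1, -28.0, 10.5]
grip_width: 24.6
```

Run:
```python
from h import *
np.set_printoptions(precision=1,suppress=True)
o=robot.get_obs();print(o['t'],o['force']@FR,o['grip_width'],o['ft_torque'])
print(tips())
```

```text
7.9 [ 4.1 29.7  9.9] 24.623604332388922 [-5.   2.4  3.7]
[143.9  39.5  23.9]
```

The catch holds: 30 N of sideways force moves the weight barely 2 mm. Back off, open, go to the lever.

>>> play_rows:
  steps:
    - {"tx": -0.15,"ty": -0.5,"tz": -0.1,"ax": 0,"ay": 0,"az": 0,"grip": 4.5}
    - {"tx": 0,"ty": 0,"tz": 0,"ax": 0,"ay": 0,"az": 0,"grip": 4.5}
    - {"tx": 0,"ty": 0,"tz": 0,"ax": 0,"ay": 0,"az": 0,"grip": 4.5}
    - {"tx": 2.1,"ty": -1,"tz": 3.3,"ax": 0,"ay": 0,"az": 0,"grip": 4.5}
    - {"tx": 2.1,"ty": -1,"tz": 3.3,"ax": 0,"ay": 0,"az": 0,"grip": 3.6}
    - {"tx": 2,"ty": -1.4,"tz": -0.6,"ax": 0,"ay": 0,"az": 0,"grip": 3.6}
    - {"tx": 2,"ty": -1.4,"tz": -1.6,"ax": 0,"ay": 0,"az": 0,"grip": 3.6}
    - {"tx": 2,"ty": -1.4,"tz": -1.6,"ax": 0,"ay": 0,"az": 0,"grip": 3.6}
    - {"tx": 2,"ty": -1.4,"tz": -1.6,"ax": 0,"ay": 0,"az": 0,"grip": 3.6}
    - {"tx": 0,"ty": 0,"tz": 0,"ax": 0,"ay": 0,"az": 0,"grip": 3.6}

```text
t: 8.9
tcp_pos: [616.3, -18.9, 171.9]
tool_rot: [[-0.523, -0.414, -0.745], [0.234, -0.91, 0.341], [-0.82, 0.004, 0.573]]
force: [-1.2, -0.2, -1.1]
grip_width: 35.8
```

Run:
```python
from h import *
np.set_printoptions(precision=1,suppress=True)
o=robot.get_obs();print(o['t'],o['force']@FR,o['grip_width'],o['joint_pos'],tips())
c=cam('wrist')
for t in ['weight','lever_stud','keeper_stud','lug_hole','keeper_hole']:
    print(t,[(round(r['p'],2),w2f(r['location']).round(1)) for r in spotter.tip_of(t,'wrist')[:1]])
vv,uu=np.mgrid[0:480,0:640]; F=w2f(toworld(c,uu.ravel(),vv.ravel()))
m=(F[:,2]>29)&(F[:,2]<38)&(abs(F[:,0]-20)<18)&(abs(F[:,1]-69)<18);print(m.sum(),F[m].mean(0),F[m].min(0),F[m].max(0))
go([20,69,50]);go([20,69,19])
```

```text
8.9 [ 0.2  0.7 -1.5] 35.81103324228733 [   8.8   42.2  -10.5   78.6   -7.1   91.8 -113.8] [ 31.1  59.4 112.5]
weight [(0.9, array([141.3,  46. ,   8.7]))]
lever_stud [(0.91, array([19.4, 70.7, 32.3]))]
keeper_stud [(0.79, array([ 64.5, -26.3,  36.1]))]
lug_hole [(0.9, array([95.8, 18.3, 12.7]))]
keeper_hole [(0.81, array([ 36.1, -13.7,  10.1]))]
257 [20.2 70.2 33.9] [14.7 64.8 29. ] [26.5 76.2 36. ]
to [20, 69, 50] d cm [-2.7  0.  -6.1] rv [ 0.  0. -0.] 0.2
to [20, 69, 19] d cm [-4.3  0.7 -8.7] rv [ 0.  0. -0.] 0.2
```

>>> play_rows:
  steps:
    - {"tx": 0.4,"ty": -1.2,"tz": -0.6,"ax": 0,"ay": 0,"az": 0,"grip": 3.6}
    - {"tx": -1.4,"ty": 0.6,"tz": -2.3,"ax": 0,"ay": 0,"az": 0,"grip": 3.6}
    - {"tx": -1.4,"ty": 0.6,"tz": -2.3,"ax": 0,"ay": 0,"az": 0,"grip": 3.6}
    - {"tx": -1.2,"ty": 0.5,"tz": -2.0,"ax": 0,"ay": 0,"az": 0,"grip": 3.6}
    - {"tx": -0.7,"ty": 0.4,"tz": -1.0,"ax": 0,"ay": 0,"az": 0,"grip": 2.6}
    - {"tx": 0,"ty": 0,"tz": 0,"ax": 0,"ay": 0,"az": 0,"grip": 2.6}

```text
t: 9.8
tcp_pos: [571.3, -8.4, 91.8]
tool_rot: [[-0.523, -0.412, -0.746], [0.234, -0.911, 0.339], [-0.819, 0.003, 0.573]]
force: [-0.4, 0.3, 0.2]
grip_width: 26.2
```

Run:
```python
from h import *
np.set_printoptions(precision=1,suppress=True)
o=robot.get_obs();print(o['t'],o['force']@FR,o['grip_width'],tips())
go([19,52-7,21]);go([20,27,21])
```

```text
9.8 [ 0.5 -0.1 -0.1] 26.24056778952487 [22.3 68.4 20.9]
to [19, 45, 21] d cm [ 1.2  2.  -0.2] rv [ 0. -0. -0.] 0.2
to [20, 27, 21] d cm [ 1.9  3.7 -0.1] rv [ 0. -0. -0.] 0.2
```

>>> play_rows:
  steps:
    - {"tx": 0.4,"ty": 0.7,"tz": -0.05,"ax": 0,"ay": 0,"az": 0,"grip": 2.6}
    - {"tx": 0.4,"ty": 0.7,"tz": -0.05,"ax": 0,"ay": 0,"az": 0,"grip": 2.6}
    - {"tx": 0.4,"ty": 0.7,"tz": -0.05,"ax": 0,"ay": 0,"az": 0,"grip": 2.6}
    - {"tx": 0.35,"ty": 0.7,"tz": 0,"ax": 0,"ay": 0,"az": 0,"grip": 2.6}
    - {"tx": 0.3,"ty": 0.6,"tz": 0,"ax": 0,"ay": 0,"az": 0,"grip": 2.6}
    - {"tx": 0.05,"ty": 0.2,"tz": 0,"ax": 0,"ay": 0,"az": 0,"grip": 2.6}
    - {"tx": 0,"ty": 0,"tz": 0,"ax": 0,"ay": 0,"az": 0,"grip": 2.6}

```text
t: 10.5
tcp_pos: [591.3, 26.8, 91.5]
tool_rot: [[-0.522, -0.412, -0.747], [0.232, -0.911, 0.34], [-0.821, 0.004, 0.571]]
force: [-1.7, -8.4, 5.4]
grip_width: 25.9
```

Run:
```python
from h import *
np.set_printoptions(precision=1,suppress=True)
o=robot.get_obs();print(o['t'],o['force']@FR,o['grip_width'],tips())
c=cam('wrist')
for t in ['weight','lever_stud','keeper_stud']:
    print(t,[(round(r['p'],2),w2f(r['location']).round(1)) for r in spotter.tip_of(t,'wrist')[:1]])
```

```text
10.5 [1.6 8.3 5.5] 25.938020185626335 [19.1 28.1 22.7]
weight []
lever_stud [(0.89, array([20.6, 35.3, 33.5]))]
keeper_stud []
```

>>> play_rows:
  steps:
    - {"tx": -0.1,"ty": -0.3,"tz": 0,"ax": 0,"ay": 0,"az": 0,"grip": 2.8}
    - {"tx": 1.3,"ty": -0.6,"tz": 2.1,"ax": 0,"ay": 0,"az": 0,"grip": 2.8}
    - {"tx": 1.7,"ty": -0.8,"tz": 2.6,"ax": 0,"ay": 0,"az": 0,"grip": 4.5}
    - {"tx": 1.7,"ty": -0.8,"tz": 2.7,"ax": 0,"ay": 0,"az": 0,"grip": 4.5}
    - {"tx": -2.5,"ty": 0.7,"tz": 1.8,"ax": 0,"ay": 0,"az": 0,"grip": 4.5}
    - {"tx": -2.5,"ty": 0.7,"tz": 1.8,"ax": 0,"ay": 0,"az": 0,"grip": 4.5}
    - {"tx": -2.5,"ty": 0.7,"tz": 1.8,"ax": 0,"ay": 0,"az": 0,"grip": 4.5}
    - {"tx": -2.2,"ty": 0.6,"tz": 1.6,"ax": 0,"ay": 0,"az": 0,"grip": 4.5}
    - {"tx": 0,"ty": 0,"tz": 0,"ax": 0,"ay": 0,"az": 0,"grip": 4.5}

```text
t: 11.6
tcp_pos: [539.3, 31.0, 237.9]
tool_rot: [[-0.519, -0.411, -0.749], [0.234, -0.912, 0.338], [-0.822, 0.0, 0.57]]
force: [1.1, 0.4, 1.1]
grip_width: 45.2
```

Run:
```python
from h import *
np.set_printoptions(precision=1,suppress=True)
o=robot.get_obs();print(o['t'],o['force']@FR,o['grip_width'],tips())
c=cam('wrist')
for t in ['weight','lever_stud','keeper_stud','lug_hole']:
    print(t,[(round(r['p'],2),w2f(r['location']).round(1)) for r in spotter.tip_of(t,'wrist')[:1]])
vv,uu=np.mgrid[0:480,0:640]; F=w2f(toworld(c,uu.ravel(),vv.ravel()))
m=(F[:,2]>34)&(F[:,2]<42)&(abs(F[:,0]-141)<18)&(abs(F[:,1]-46)<18);print(m.sum(),F[m].mean(0),F[m].min(0),F[m].max(0))
go([141,46,22])
```

```text
11.6 [-0.1 -0.8  1.4] 45.19731840969722 [143.3  45.7 114.4]
weight [(0.7, array([140.3,  41.3,  10.1]))]
lever_stud [(0.79, array([18.8, 36.4, 34.9]))]
keeper_stud [(0.68, array([ 65.3, -24.4,  34.2]))]
lug_hole [(0.96, array([97.3, 17. ,  9. ]))]
1114 [138.8  46.8  38. ] [126.9  34.3  34.1] [152.2  59.2  40.2]
to [141, 46, 22] d cm [-4.8  2.2 -7.3] rv [ 0.  0. -0.] 0.2
```

>>> play_rows:
  steps:
    - {"tx": -1.4,"ty": 0.6,"tz": -2.1,"ax": 0,"ay": 0,"az": 0,"grip": 4.5}
    - {"tx": -1.4,"ty": 0.6,"tz": -2.1,"ax": 0,"ay": 0,"az": 0,"grip": 4.5}
    - {"tx": -1.2,"ty": 0.6,"tz": -1.9,"ax": 0,"ay": 0,"az": 0,"grip": 4.5}
    - {"tx": -0.8,"ty": 0.4,"tz": -1.2,"ax": 0,"ay": 0,"az": 0,"grip": 3.2}
    - {"tx": 0,"ty": 0,"tz": 0,"ax": 0,"ay": 0,"az": 0,"grip": 3.2}
    - {"tx": 0.05,"ty": 0.4,"tz": 0.1,"ax": 0,"ay": 0,"az": 0,"grip": 3.2}
    - {"tx": 0.05,"ty": 0.4,"tz": 0.1,"ax": 0,"ay": 0,"az": 0,"grip": 3.2}
    - {"tx": 0.05,"ty": 0.4,"tz": 0.1,"ax": 0,"ay": 0,"az": 0,"grip": 3.2}
    - {"tx": 0.05,"ty": 0.4,"tz": 0.1,"ax": 0,"ay": 0,"az": 0,"grip": 3.2}
    - {"tx": 0,"ty": 0,"tz": 0,"ax": 0,"ay": 0,"az": 0,"grip": 3.2}

```text
t: 12.85
tcp_pos: [494.7, 68.4, 166.5]
tool_rot: [[-0.521, -0.412, -0.748], [0.234, -0.911, 0.339], [-0.821, 0.001, 0.571]]
force: [0.6, 0.4, 0.2]
grip_width: 31.9
```

Run:
```python
from h import *
np.set_printoptions(precision=1,suppress=True)
o=robot.get_obs();print(o['t'],o['force']@FR,o['grip_width'],tips());go([150,0,24])
```

```text
12.85 [-0.2 -0.6  0.4] 31.854647003250623 [148.3  30.1  23.9]
to [150, 0, 24] d cm [1.1 2.8 0.1] rv [ 0.  0. -0.] 0.2
```

>>> play_rows:
  steps:
    - {"tx": 0.15,"ty": 0.4,"tz": 0.03,"ax": 0,"ay": 0,"az": 0,"grip": 3.2}
    - {"tx": 0.15,"ty": 0.4,"tz": 0.03,"ax": 0,"ay": 0,"az": 0,"grip": 3.2}
    - {"tx": 0.15,"ty": 0.4,"tz": 0.03,"ax": 0,"ay": 0,"az": 0,"grip": 3.2}
    - {"tx": 0,"ty": 0,"tz": 0,"ax": 0,"ay": 0,"az": 0,"grip": 3.2}

```text
t: 13.25
tcp_pos: [499.1, 80.4, 167.0]
tool_rot: [[-0.521, -0.412, -0.747], [0.234, -0.911, 0.339], [-0.821, 0.002, 0.571]]
force: [-0.2, -0.4, 0.1]
grip_width: 32.0
```

>>> play_rows:
  steps:
    - {"tx": 0.17,"ty": 0.4,"tz": 0.01,"ax": 0,"ay": 0,"az": 0,"grip": 3.2}
    - {"tx": 0.17,"ty": 0.4,"tz": 0.01,"ax": 0,"ay": 0,"az": 0,"grip": 3.2}
    - {"tx": 0.17,"ty": 0.4,"tz": 0.01,"ax": 0,"ay": 0,"az": 0,"grip": 3.2}
    - {"tx": 0.17,"ty": 0.4,"tz": 0,"ax": 0,"ay": 0,"az": 0,"grip": 3.2}
    - {"tx": 0,"ty": 0,"tz": 0,"ax": 0,"ay": 0,"az": 0,"grip": 3.2}

```text
t: 13.75
tcp_pos: [505.8, 96.4, 167.3]
tool_rot: [[-0.521, -0.412, -0.747], [0.234, -0.911, 0.339], [-0.821, 0.002, 0.572]]
force: [0.4, -0.1, -0.3]
grip_width: 32.0
```

>>> play_rows:
  steps:
    - {"tx": 0.08,"ty": 0.18,"tz": 0,"ax": 0,"ay": 0,"az": 0,"grip": 3.2}
    - {"tx": 0.08,"ty": 0.18,"tz": 0,"ax": 0,"ay": 0,"az": 0,"grip": 3.2}
    - {"tx": 0,"ty": 0,"tz": 0,"ax": 0,"ay": 0,"az": 0,"grip": 3.2}

```text
t: 14.05
tcp_pos: [506.7, 98.0, 167.2]
tool_rot: [[-0.523, -0.412, -0.746], [0.233, -0.911, 0.341], [-0.82, 0.005, 0.572]]
force: [-4.6, -6.7, 3.4]
grip_width: 32.4
```

Run:
```python
from h import *
np.set_printoptions(precision=1,suppress=True)
o=robot.get_obs();print(o['t'],o['force']@FR,o['grip_width'],tips())
```

```text
14.05 [3.1 8.  1.9] 32.44729313804181 [149.7  -1.7  23.7]
```

>>> play_rows:
  steps:
    - {"tx": -0.1,"ty": -0.2,"tz": 0,"ax": 0,"ay": 0,"az": 0,"grip": 4.2}
    - {"tx": 0,"ty": 0,"tz": 0,"ax": 0,"ay": 0,"az": 0,"grip": 4.2}
    - {"tx": 1.3,"ty": -0.6,"tz": 2.1,"ax": 0,"ay": 0,"az": 0,"grip": 4.2}
    - {"tx": 1.7,"ty": -0.8,"tz": 2.6,"ax": 0,"ay": 0,"az": 0,"grip": 4.2}
    - {"tx": 1.7,"ty": -0.8,"tz": 2.7,"ax": 0,"ay": 0,"az": 0,"grip": 4.2}
    - {"tx": 2.0,"ty": -0.2,"tz": -1.3,"ax": 0,"ay": 0,"az": 0,"grip": 4.2}
    - {"tx": 2.0,"ty": -0.2,"tz": -1.3,"ax": 0,"ay": 0,"az": 0,"grip": 4.2}
    - {"tx": 2.0,"ty": -0.2,"tz": -1.3,"ax": 0,"ay": 0,"az": 0,"grip": 4.2}
    - {"tx": 1.3,"ty": -0.1,"tz": -1.0,"ax": 0,"ay": 0,"az": 0,"grip": 4.2}
    - {"tx": 0,"ty": 0,"tz": 0,"ax": 0,"ay": 0,"az": 0,"grip": 4.2}

```text
t: 15.05
tcp_pos: [626.6, 68.2, 190.3]
tool_rot: [[-0.523, -0.413, -0.746], [0.234, -0.911, 0.34], [-0.819, 0.003, 0.573]]
force: [-1.5, 0.4, -0.4]
grip_width: 41.6
```

Run:
```python
from h import *
np.set_printoptions(precision=1,suppress=True)
o=robot.get_obs();print(o['t'],o['force']@FR,o['grip_width'],tips())
c=cam('wrist','w5.png')
for t in ['weight','lever_stud','keeper_stud','keeper_hole','lug_hole']:
    print(t,[(round(r['p'],2),w2f(r['location']).round(1)) for r in spotter.tip_of(t,'wrist')[:1]])
vv,uu=np.mgrid[0:480,0:640]; F=w2f(toworld(c,uu.ravel(),vv.ravel()))
for x,y,lo in [(150,0,34),(64,-26,36)]:
    m=(F[:,2]>lo)&(F[:,2]<43)&(abs(F[:,0]-x)<18)&(abs(F[:,1]-y)<18);print(m.sum(),F[m].mean(0),F[m].min(0),F[m].max(0))
go([64,-25,26])
```

```text
15.05 [ 1.1  0.3 -1.2] 41.618827579541325 [ 63.5 -24.2 112.3]
weight [(0.78, array([152.9,  -1.8,   8. ]))]
lever_stud [(0.71, array([19.3, 35.7, 32.1]))]
keeper_stud [(0.83, array([ 64.6, -23.8,  37.7]))]
keeper_hole [(0.93, array([ 40.8, -14. ,  10.7]))]
lug_hole [(0.82, array([97.8, 19.8,  8.8]))]
904 [148.4   1.5  38. ] [136.9 -11.2  34. ] [163.1  13.9  40. ]
257 [ 60.4 -26.5  39.7] [ 55.  -32.   36.6] [ 66.8 -20.8  41.7]
to [64, -25, 26] d cm [-4.5  2.1 -7.3] rv [ 0.  0. -0.] 0.2
```

View pics/w5.png

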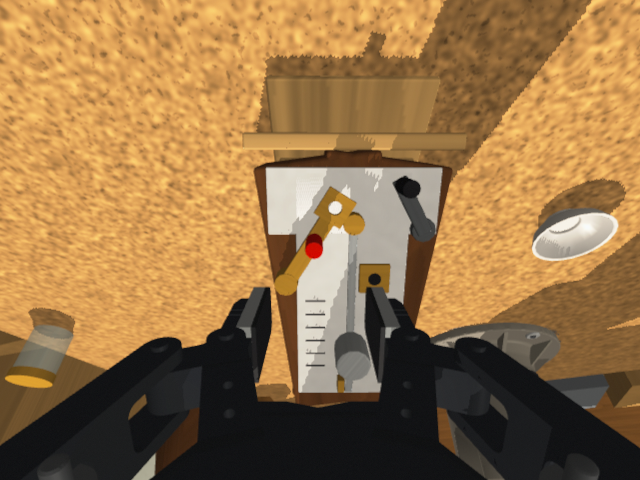

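Wrist view: rod on the centre line with weight at (350,355), lever thrown at (407,188), keeper stud at (314,248), lug at (375,278). Parked; now the keeper.

>>> play_rows:
  steps:
    - {"tx": -1.3,"ty": 0.6,"tz": -2.1,"ax": 0,"ay": 0,"az": 0,"grip": 3.0}
    - {"tx": -1.3,"ty": 0.6,"tz": -2.1,"ax": 0,"ay": 0,"az": 0,"grip": 3.0}
    - {"tx": -1.0,"ty": 0.5,"tz": -1.8,"ax": 0,"ay": 0,"az": 0,"grip": 3.0}
    - {"tx": -0.7,"ty": 0.4,"tz": -1.3,"ax": 0,"ay": 0,"az": 0,"grip": 3.0}
    - {"tx": 0,"ty": 0,"tz": 0,"ax": 0,"ay": 0,"az": 0,"grip": 3.0}
    - {"tx": 0,"ty": 0,"tz": 0,"ax": 0,"ay": 0,"az": 0,"grip": 0.9}
    - {"tx": 0,"ty": 0,"tz": 0,"ax": 0,"ay": 0,"az": 0,"grip": 0.9}
    - {"tx": 0,"ty": 0,"tz": 0,"ax": 0,"ay": 0,"az": 0,"grip": 0.9}

```text
t: 16.15
tcp_pos: [584.0, 89.1, 120.2]
tool_rot: [[-0.52, -0.413, -0.748], [0.234, -0.911, 0.34], [-0.821, 0.001, 0.571]]
force: [0.7, 0.8, 2.7]
grip_width: 10.5
```

Run:
```python
from h import *
np.set_printoptions(precision=1,suppress=True)
o=robot.get_obs();print(o['t'],o['force']@FR,o['grip_width'],tips())
```

```text
16.15 [ 1.3 -1.   2.4] 10.514653202675904 [ 62.1 -25.6  27.6]
```

>>> play_rows:
  steps:
    - {"tx": -0.29,"ty": -0.17,"tz": 0.14,"ax": 0,"ay": 0,"az": 0,"grip": 0.9}
    - {"tx": -0.29,"ty": -0.17,"tz": 0.14,"ax": 0,"ay": 0,"az": 0,"grip": 0.9}
    - {"tx": -0.34,"ty": -0.12,"tz": 0.18,"ax": 0,"ay": 0,"az": 0,"grip": 0.9}
    - {"tx": -0.34,"ty": -0.12,"tz": 0.18,"ax": 0,"ay": 0,"az": 0,"grip": 0.9}
    - {"tx": -0.34,"ty": -0.04,"tz": 0.2,"ax": 0,"ay": 0,"az": 0,"grip": 0.9}
    - {"tx": -0.34,"ty": -0.04,"tz": 0.2,"ax": 0,"ay": 0,"az": 0,"grip": 0.9}
    - {"tx": 0,"ty": 0,"tz": 0,"ax": 0,"ay": 0,"az": 0,"grip": 0.9}

```text
t: 16.85
tcp_pos: [564.5, 82.5, 130.5]
tool_rot: [[-0.52, -0.413, -0.748], [0.234, -0.911, 0.34], [-0.822, 0.001, 0.57]]
force: [3.6, -0.1, 4.8]
grip_width: 10.7
```

Run:
```python
from h import *
np.set_printoptions(precision=1,suppress=True)
o=robot.get_obs();print(o['t'],o['force']@FR,o['grip_width'],tips())
c=cam('wrist')
for t in ['weight','keeper_stud','keeper_hole','lug_hole']:
    print(t,[(round(r['p'],2),w2f(r['location']).round(1)) for r in spotter.tip_of(t,'wrist')[:1]])
```

```text
16.85 [-0.  -1.4  5.8] 10.72483146660772 [ 80.4 -11.5  27.5]
weight []
keeper_stud [(0.56, array([ 80.6, -10.3,  35.9]))]
keeper_hole [(0.83, array([66.1, 11.1, 12.2]))]
lug_hole [(0.98, array([100.1,  18.7,  11.5]))]
```

>>> play_rows:
  steps:
    - {"tx": -0.33,"ty": 0.04,"tz": 0.22,"ax": 0,"ay": 0,"az": 0,"grip": 0.9}
    - {"tx": -0.33,"ty": 0.04,"tz": 0.22,"ax": 0,"ay": 0,"az": 0,"grip": 0.9}
    - {"tx": -0.27,"ty": 0.09,"tz": 0.2,"ax": 0,"ay": 0,"az": 0,"grip": 0.9}
    - {"tx": -0.2,"ty": 0.07,"tz": 0.15,"ax": 0,"ay": 0,"az": 0,"grip": 0.9}
    - {"tx": 0,"ty": 0,"tz": 0,"ax": 0,"ay": 0,"az": 0,"grip": 0.9}

```text
t: 17.6
tcp_pos: [553.3, 84.0, 138.0]
tool_rot: [[-0.52, -0.413, -0.748], [0.233, -0.911, 0.341], [-0.822, 0.003, 0.57]]
force: [4.9, -3.4, 5.2]
grip_width: 10.7
```

Run:
```python
from h import *
np.set_printoptions(precision=1,suppress=True)
o=robot.get_obs();print(o['t'],o['force']@FR,o['grip_width'],tips())
c=cam('wrist')
for t in ['weight','keeper_stud','keeper_hole','lug_hole']:
    print(t,[(round(r['p'],2),w2f(r['location']).round(1)) for r in spotter.tip_of(t,'wrist')[:1]])
im=c['pixels'][60:300,180:480];cv2.imwrite('pics/w6.png',cv2.resize(im,None,fx=2.5,fy=2.5,interpolation=2)[:,:,::-1])
```

```text
17.6 [-1.8  1.1  7.7] 10.693652086760157 [93.5 -8.3 27.4]
weight [(0.76, array([150.1,   1.2,   6.6]))]
keeper_stud [(0.68, array([96.3, -6.5, 36.3]))]
keeper_hole [(0.91, array([84.9, 19.3, 10.4]))]
lug_hole []
```

View pics/w6.png

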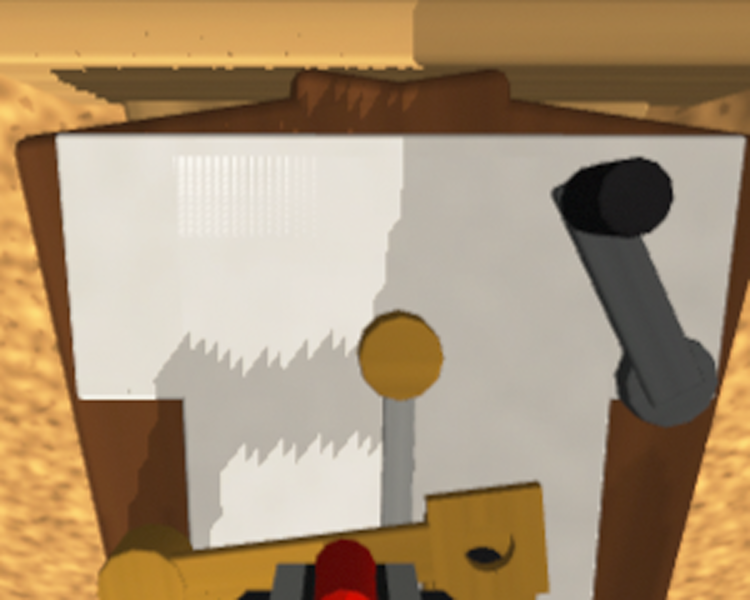

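Keeper bar still tilted about 6° in the image (its end high at (485,500), hole not yet over the lug's). About 4 mm more at the stud.

>>> play_rows:
  steps:
    - {"tx": -0.15,"ty": 0.07,"tz": 0.11,"ax": 0,"ay": 0,"az": 0,"grip": 0.9}
    - {"tx": -0.15,"ty": 0.07,"tz": 0.12,"ax": 0,"ay": 0,"az": 0,"grip": 0.9}
    - {"tx": 0,"ty": 0,"tz": 0,"ax": 0,"ay": 0,"az": 0,"grip": 0.9}
    - {"tx": 0,"ty": 0,"tz": 0,"ax": 0,"ay": 0,"az": 0,"grip": 0.9}

```text
t: 18.25
tcp_pos: [550.3, 85.1, 140.1]
tool_rot: [[-0.52, -0.413, -0.747], [0.233, -0.911, 0.341], [-0.822, 0.003, 0.57]]
force: [5.8, -6.0, 4.9]
grip_width: 10.5
```

Run:
```python
from h import *
np.set_printoptions(precision=1,suppress=True)
o=robot.get_obs();print(o['t'],o['force']@FR,o['grip_width'],tips())
c=cam('wrist')
im=c['pixels'][200:320,230:430];cv2.imwrite('pics/w7.png',cv2.resize(im,None,fx=4,fy=4,interpolation=2)[:,:,::-1])
```

```text
18.25 [-3.5  3.   8.4] 10.533366549261865 [97.3 -8.1 27.4]
```

View pics/w7.png

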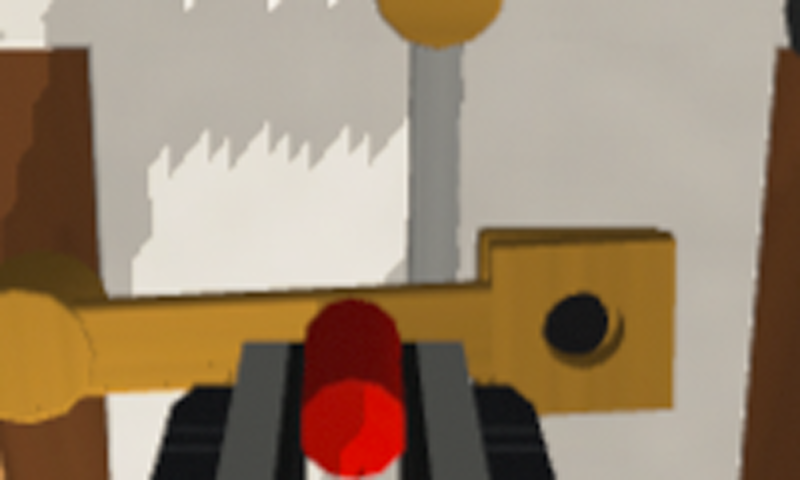

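Nearly aligned: black of the lug hole shows through at (578,323), bar edge still ~2.5° off. A further 1.5 mm, then release and retreat to check.

>>> play_rows:
  steps:
    - {"tx": -0.11,"ty": 0.05,"tz": 0.09,"ax": 0,"ay": 0,"az": 0,"grip": 0.9}
    - {"tx": 0,"ty": 0,"tz": 0,"ax": 0,"ay": 0,"az": 0,"grip": 0.9}
    - {"tx": 0,"ty": 0,"tz": 0,"ax": 0,"ay": 0,"az": 0,"grip": 3.0}
    - {"tx": 0,"ty": 0,"tz": 0,"ax": 0,"ay": 0,"az": 0,"grip": 3.0}
    - {"tx": 0,"ty": 0,"tz": 0,"ax": 0,"ay": 0,"az": 0,"grip": 3.0}
    - {"tx": 1.0,"ty": -0.5,"tz": 1.6,"ax": 0,"ay": 0,"az": 0,"grip": 3.0}
    - {"tx": 1.6,"ty": -0.7,"tz": 2.5,"ax": 0,"ay": 0,"az": 0,"grip": 3.0}
    - {"tx": 1.6,"ty": -0.7,"tz": 2.5,"ax": 0,"ay": 0,"az": 0,"grip": 3.0}
    - {"tx": 2.5,"ty": -1,"tz": -0.5,"ax": 0,"ay": 0,"az": 0,"grip": 3.0}
    - {"tx": 0,"ty": 0,"tz": 0,"ax": 0,"ay": 0,"az": 0,"grip": 3.0}

```text
t: 19.3
tcp_pos: [617.3, 56.4, 201.2]
tool_rot: [[-0.52, -0.414, -0.747], [0.234, -0.91, 0.341], [-0.821, 0.003, 0.571]]
force: [-2.0, -0.4, -1.0]
grip_width: 29.9
```

Run:
```python
from h import *
np.set_printoptions(precision=1,suppress=True)
o=robot.get_obs();print(o['t'],o['force']@FR,o['grip_width'],tips())
c=cam('wrist')
for t in ['weight','keeper_stud','keeper_hole','lug_hole','lever_stud']:
    print(t,[(round(r['p'],2),w2f(r['location']).round(1)) for r in spotter.tip_of(t,'wrist')[:1]])
vv,uu=np.mgrid[0:480,0:640]; F=w2f(toworld(c,uu.ravel(),vv.ravel()))
for x,y,lo in [(150,0,34),(95,-10,36)]:
    m=(F[:,2]>lo)&(F[:,2]<43)&(abs(F[:,0]-x)<16)&(abs(F[:,1]-y)<14);print(m.sum(),F[m].mean(0),F[m].min(0),F[m].max(0))
for n in ['top','side','wrist']:
    q=cam(n); r=spotter.tip_of('keeper_hole',n);
    if r: print(n,w2f(r[0]['location']))
f=240/np.tan(np.radians(c['vfov'])/2)
P=f2w([95,0,13]);T=np.array(c['tool_from_camera']);p=((P-o['tcp_pos'])@np.array(o['tool_rot'])-T[:3,3])@T[:3,:3]
u,v=int(p[0]/p[2]*f+c['cx']),int(p[1]/p[2]*f+c['cy']);print(u,v)
v0=max(0,v-70);u0=max(0,u-95);cv2.imwrite('pics/w8.png',cv2.resize(c['pixels'][v0:v0+140,u0:u0+190],None,fx=4.2,fy=4.2,interpolation=2)[:,:,::-1])
```

```text
19.3 [ 0.8  1.2 -1.7] 29.860769703622086 [ 72.7  -9.6 119.2]
weight [(0.97, array([147.7,  -1.6,   9.5]))]
keeper_stud [(0.95, array([98. , -7.7, 35.7]))]
keeper_hole [(0.83, array([90.3, 20.3, 12.7]))]
lug_hole [(0.75, array([95.8, 18.4, 12.5]))]
lever_stud [(0.75, array([19. , 34.3, 31.4]))]
872 [148.6   1.6  38. ] [137.1 -10.7  34. ] [162.5  13.9  40.2]
232 [93.7 -7.8 39.6] [ 88.4 -13.2  36. ] [100.2  -2.   41.6]
top [155.8   0.6   7.9]
side [93.  21.4  9.7]
wrist [93.7 17.9 10. ]
329 268
```

View pics/w8.png

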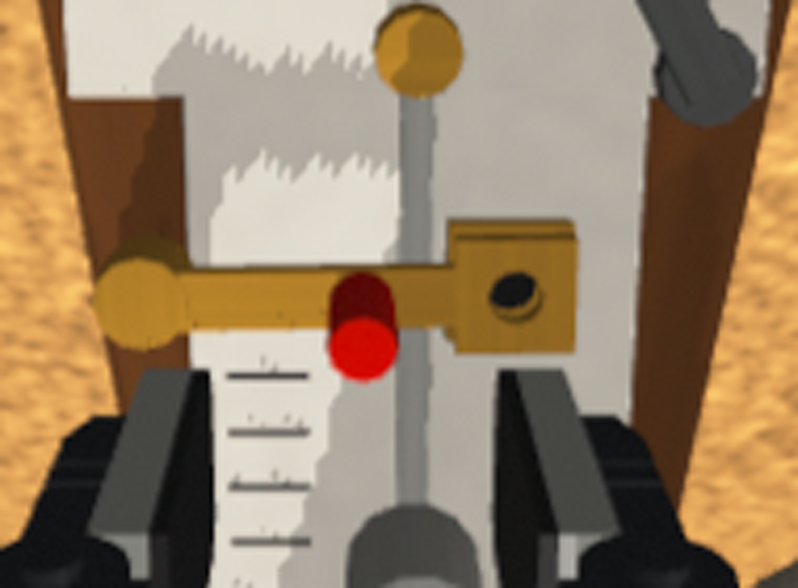

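Bar now lies parallel with the dial ticks (lower edge level at row 330, hole at (515,295) over the dark lug hole). One numeric check of bar angle against the dial.

Run:
```python
from h import *
np.set_printoptions(precision=3,suppress=True)
c=cam('wrist');o=c['obs'];f=240/np.tan(np.radians(c['vfov'])/2)
hsv=cv2.cvtColor(c['pixels'],cv2.COLOR_RGB2HSV);vv,uu=np.mgrid[0:480,0:640]
# intersect pixel rays with plane face z=h
T=np.array(c['tool_from_camera']);d=np.stack([(uu-c['cx'])/f,(vv-c['cy'])/f,np.ones(uu.shape)],-1)@T[:3,:3].T@np.array(o['tool_rot']).T@FR
C=w2f(np.array(o['tool_rot'])@T[:3,3]+o['tcp_pos'])
pl=lambda h:(C+d*((h-C[2])/d[...,2])[...,None])
G=pl(15.5);F=w2f(toworld(c,uu.ravel(),vv.ravel())).reshape(480,640,3)
brass=(hsv[...,0]>12)&(hsv[...,0]<28)&(hsv[...,1]>150)&(hsv[...,2]>110)
lo=[];
for y in list(np.arange(-36,-20,1.5))+list(np.arange(1,5,1)):
    m=brass&(abs(G[...,1]-y)<.8)&(abs(G[...,0]-95)<12)&(F[...,2]>9)&(F[...,2]<19)
    if m.sum()>5: lo.append((y,G[m][:,0].min(),G[m][:,0].max()))
lo=np.array(lo);print('bar top/bottom edge slope',np.polyfit(lo[:,0],lo[:,1],1),np.polyfit(lo[:,0],lo[:,2],1))
# dial ticks: dark pixels on plate
H=pl(1.5);t=(c['pixels'].max(-1)<110)&(H[...,1]>-36)&(H[...,1]<-16)&(H[...,0]>105)&(H[...,0]<160)&(abs(F[...,2]-1.5)<4)
n,lab,st,ce=cv2.connectedComponentsWithStats(t.astype(np.uint8))
for i in range(1,n):
    if st[i,4]>15: q=H[lab==i];print('tick',st[i,4],q.mean(0)[:2],np.polyfit(q[:,1],q[:,0],1)[0])
# rod direction
q=pl(10);g=(hsv[...,1]<40)&(abs(F[...,2]-9)<2.5)&(abs(q[...,1])<8)&(q[...,0]>62)&(q[...,0]<135)
Q=q[g];print('rod',len(Q),np.polyfit(Q[:,0],Q[:,1],1))
# dark hole centre and keeper hole
k=(c['pixels'].max(-1)<60)&(abs(G[...,0]-95)<12)&(abs(G[...,1]-18)<9);print('dark blob at lug-level',k.sum(),pl(6)[k].mean(0),'at 11',pl(11)[k].mean(0),'at 15.5',G[k].mean(0))
sq=brass&(G[...,1]>8)&(G[...,1]<32)&(abs(G[...,0]-95)<16)&(F[...,2]>12.5);print('square end',np.percentile(G[sq],[1,99],axis=0)[:,:2])
```

```text
bar top/bottom edge slope [-0.02  88.651] [-0.011 98.892]
tick 18 [114.592 -26.019] 0.003568063412737811
tick 18 [126.97  -26.246] 0.003713898855097377
tick 18 [138.739 -25.632] 0.0038525189462414035
tick 18 [150.776 -25.844] 0.003994331149382116
rod 551 [-0.007  2.783]
dark blob at lug-level 63 [96.186 20.885  6.   ] at 11 [94.403 20.279 11.   ] at 15.5 [92.797 19.733 15.5  ]
square end [[ 83.076   8.657]
 [103.94   30.717]]
```

```bash
python3 -c "
from h import *
print(ticket.job_done(), robot.get_obs()['t'])"
```

```text
the job is handed in; nothing more can be done
the job is handed in; nothing more can be done
```

The metronome is parked with its keeper across the rod, and I handed the job in at about 20 s of the 70 s allowed. No verdict was reported.

**What I did**
1. I pinched the weight with the lever as found and swung it. The catch held it: 30 N of side force barely moved the weight past about 0.38 rad.
2. I threw the black lever to its other end (stud seen at y ≈ 35 mm, against 34 mm at the stop). The pendulum then swung freely with under 1 N and came up firm at its stop.
3. I pinched the red stud, swung the keeper along its arc until it lay square across the rod, let go and backed off about 90 mm.

**Last checks (wrist camera)**
- **Pendulum:** the rod is within about 0.01 rad of the centre line.
- **Keeper:** the bar is within about 0.02 rad of square to the dial ticks, which puts the holes about 1.5 mm apart against the 4 mm limit. The lug's hole shows dark through the keeper's hole.
- **Forces:** the wrist sensor read only small residual forces once I had backed off. I saw no sign of contact with the flap or the bystanders, but I did not measure the bystanders again at the end.

**Readings that disagreed**
- The spotter's single keeper_hole estimates varied by several mm, between x = 90 and 94 mm.
- The top camera reported a clearly wrong one at x = 156 mm. I relied on the edge fits instead.

I viewed 8 pictures, one of them before the arm had moved, because my first move call was refused for missing keys.

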